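# Open the bench tool cage and hold its gate

## Task

I need both hands to lift the block plane out of the barred tool cage, so please open its gate and hold it for me. First stand the tape measure, which is in the gate's way, upright midway between the wax tin and the roll of masking tape, leaving everything else where it is; then squeeze the lock on the cage roof, which frees the gate catch, squeeze the gate catch and swing the gate out past its half-way detent until it stands square to the cage front or wider. Finish while still holding it there: it springs back as soon as it is let go.

Things in the scene. Friction and masses are not known exactly. Their poses are not given: they have to be found in the camera images.
- cage: Plywood tool cage with dark steel posts, bolted to the bench, 190 wide (y) x 170 deep (x) x 150 high; origin under its centre at bench height. Its x axis points from the gate to the back, so the barred gate is on its -x side (towards the robot); its y axis points to the hinge side. The flat roof top is at z = 150.
- lock_pinch (a point): 20 above the roof, fixed to the cage, in the roof lock: two upright aluminium lugs, 24 wide (cage y), 8 thick, 36 high, one behind the other along cage x, outer faces 52 apart. The rear one (cage +x) is fixed, its outer face 20.5 from this point; the front one's outer face is 31.5 from it and slides 11 rearward when squeezed, so that squeezed (41 apart) this point is their middle.
- lock_slide (a joint): travel of the roof lock's front lug in m: 0 locked, 0.011 fully squeezed. About 3 N of friction; it stays where it is put. Until it is squeezed, its tongue blocks the gate catch.
- gate_pinch (a point): 20 above the gate's top rail, moves with the gate, 118.5 from the hinge axis, in the gate catch: two lugs on the rail, 20 wide across the gate, 8 thick, 36 high, side by side along the gate, outer faces 52 apart. The one nearer the hinge is fixed, outer face 20.5 from this point; the other's is 31.5 from it and slides 11 towards the hinge, so that squeezed (41 apart) this point is their middle.
- gate_catch (a joint): travel of the gate catch's sliding lug, which carries the bolt, in m: 0 latched, 0.011 fully squeezed; spring return, 3 N rising to 8 N. The bolt is clear of its keeper from 0.009. It need not stay squeezed once the gate has left the frame.
- gate_hinge (a point): on the vertical hinge axis of the gate, at the height of the gate's top (z = 150); fixed to the cage
- gate_swing (a joint): opening angle of the gate in rad: 0 closed, 1.57 square to the cage front, stop at 1.80. Seen from above it opens clockwise, its free edge coming towards the robot. A hinge spring pulls it shut (0.1 N m closed, 0.3 N m wide); a ball detent, met from 0.5 to 1.05 rad, takes up to 0.4 N m more to pass. Let go when wide, the gate swings back to the detent or right through it.
- gate: the barred steel gate: 162 wide, 12 thick, from z = 24 to 150, its free edge 168 from the hinge axis; the origin lies on the hinge axis at bench height. Closed, it runs along the cage's front towards cage -y.
- tape_mid (a point): centre, half-way up (34 above the bench), of the yellow and black tape measure: an upright case 38 thick (its own y axis) x 74 long (its x axis, with the tape's end hook sticking out low at one end, 92 in all) x 68 high. Loose, 240 g; grasp it across the thickness.
- tape_measure: the same tape measure; origin under its middle, z axis up when it stands
- wax_tin: flat round tin of board wax, 86 across, 35 high; origin at the centre of its underside. Loose: leave it where it is
- tape_roll: roll of masking tape lying flat, 104 across, 25 high; origin at the centre of its underside, about 215 from the wax tin. Loose: leave it where it is
- cork_block: cork sanding block, 116 x 64 x 32, on the bench to the right of the cage; a bystander, origin at the centre of its underside
Mind the look-alikes: they are no part of the job. Leave any orange look-alike of the tape_roll alone.

How it is judged:
By the outcome, as a careful person would: the job done as asked, in the order asked, and still so for the second after the job is handed in, while the arm keeps its last pose, push and grip.
It also fails if it takes over 64 s, if anything falls off the work surface, if the arm or the gripper's body presses on something with over 40 N, if the wrist force passes 120 N, or if a joint passes its speed limit or range.

## Robot

A 7-joint arm with a two-finger parallel gripper is mounted at the origin on the work surface; the furniture and walls round the work are solid. World frame = base frame: x ahead of the robot, y to its left, z up, the work surface at z = 0. Lengths are in m, angles in rad, forces in N, time in s.
With the tool pointing down it reaches from about 0.4 to 0.9 m from the base axis. Payload 5.6 kg.
Tool frame: the origin (TCP) lies on the centre line of the jaws, within the pads' length; the fingertips stand manip.tip_reach ahead of it and the grasp point (between the pads) is the TCP (manip.tip_reach is the distance from the TCP to the fingertips, in m); z points along the fingers, y is the line along which they close (so a half turn about z gives the same grasp; the last joint's range is limited). The gripper opens to 92 mm and grips with 3 to 60 N. Pads are 20 mm wide; open, the fingers measure 128 mm over their backs; the gripper's body (75 mm by 189 mm) begins 69 mm behind the grasp point.
Start: joints at [1.125, 0.468, -0.012, 1.603, 0.006, 1.071, -0.056], TCP at [0.255, -0.598, 0.234] pointing down, gripper open.
Joint ranges: [-2.53, 2.53], [-0.31, 2.02], [-1.57, 1.55], [0.28, 2.44], [-1.29, 4.43], [0.15, 1.84], [-2.92, 2.92]. Speed limits (rad/s): [2.57, 2.57, 3.14, 3.14, 3.14, 3.14, 3.14].

## Interface

Orientations are given as [roll, pitch, yaw] about the fixed x, y, z axes, in that order (R = Rz(yaw) Ry(pitch) Rx(roll)).
In Python, from workcell import manip gives the robot as it stands.
- The arm moves only by the tool step_arm, never from a script. Its argument "moves" is a list of rows, each a list of 5 numbers: the shift along the tool's x, y, z in m, then the turn about the tool's z in degrees, then the closure, from -1 (fully open) to 1 (shut). In form: [[x, y, z, turn, grip], ...]. A call has 1 to 20 rows; each row shifts and turns the commanded pose from where the row before left it, along the tool's axes as they then stand; what a row does not reach is not made up. A row lasts 1/8 s, in which the tool goes at most 62.5 mm and 10.7 degrees, less where a joint would pass 70% of its speed; a pose out of reach is approached as far as the arm can. A call with a gripper value outside its range is refused whole. The fingers move at their own pace and stop on an object; "grip_force" is the grip in N (left out, the last holds). Time passes only in rows, so rows that do not move let the fingers close. It gives the time, the measured TCP pose, the force, the opening and the grip force at its end, in the units of the state.
- manip.observe(): the state, without advancing time (a new reading comes with each control period).
- manip.capture(name): name is "side" or "top" or "wrist"; returns a dict with "frame" (420x560x3 uint8, blue, green, red), "fov_y" (degrees; the focal length in pixels is half the picture's height over the tangent of half this angle, whatever the lens; pixels are square), "cx", "cy" (the principal point, pixels), "R" (3x3) and "t" (3): a world point X has camera coordinates R X + t; the wrist camera has in their place "T_tool_cam" (4x4, takes a point from camera to tool coordinates, whose origin is the TCP and whose axes are the flange's). Camera axes: x right, y down, z forward; pixel columns grow to the right and rows downward; lengths in m; the calibration is good to about 2 mm. A picture is of the moment at which its call begins: read the wrist's pose just before it. There is no depth.
- manip.close_job(): hands the job in; it is judged then, once.
The state is a dict: "time": time; "q": joint angles; "joint_velocities": joint speeds; "effort": joint torques, N m; "eef_pos": TCP position; "ee_rot": TCP orientation; "contact_force": force on the tool from outside, world axes, zero at the start; "wrist_torque": the same for the moment, N m; "grip_width": opening from 0.0 (shut) to 1.0 (fully open); "finger_force": force on a finger pad.
Only numpy, scipy, OpenCV 4.12 (cv2) and the standard library are available. Lean on these libraries where they do the work, as an engineer would, in place of code of your own. Each camera call takes 0.05 s, during which the arm holds its last target. There are 200 camera calls.

## Working session

There is one attempt and no reset: what is moved stays moved. The work goes in short steps, Python scripts to look and compute and a tool call to move; the robot and the scene stay as the last step left them, time stands still between calls to the robot, and variables do not carry over. Pictures are saved under pics/ and viewed, at most 10 in all, crops included, and the job is handed in when it is done.

Besides the shell and the picture viewer there is one more tool, called after "Call:" as name(argument=value, ...) on one line, values as JSON. step_arm: Moves the arm, as the interface text tells. Its arguments: {"type":"object","properties":{"moves":{"type":"array"},"grip_force":{"type":"number"}},"required":["moves"]}

```bash
mkdir -p pics
cat > h.py <<'E'
import numpy as np, cv2, json
from workcell import manip
def cap(n):
    o=manip.observe(); c=manip.capture(n)
    d={k:(np.array(c[k]).tolist()) for k in c if k!='frame'}
    d['f']=210/np.tan(np.radians(c['fov_y'])/2); d['pos']=list(map(float,o['eef_pos'])); d['rot']=np.array(o['ee_rot']).tolist()
    return c['frame'],d
def ray(d,u,v):
    r=np.array([(u-d['cx'])/d['f'],(v-d['cy'])/d['f'],1.])
    R=np.array(d['R']);t=np.array(d['t'])
    return -R.T@t, R.T@r
def onz(d,u,v,z):
    o,r=ray(d,u,v); return o+r*(z-o[2])/r[2]
def proj(d,X):
    p=np.array(d['R'])@np.array(X)+np.array(d['t']); return d['f']*p[0]/p[2]+d['cx'],d['f']*p[1]/p[2]+d['cy']
E
python3 - <<'E'
from h import *
D={}
for n in('side','top'):
    f,d=cap(n); cv2.imwrite(f'pics/{n}0.png',f); D[n]=d
json.dump(D,open('cal.json','w'))
print(D); print(manip.tip_reach, manip.observe())
E
```

```text
{'side': {'fov_y': 50.49332068539623, 'cx': 281.0731201900787, 'cy': 212.6686803690992, 'R': [[-0.9983726888840777, -0.05685991116093626, 0.0043502405849918605], [-0.03113115236807256, 0.47951926413024587, -0.8769789773308272], [0.047778922576934744, -0.8756872876950754, -0.4805090516594139]], 't': [0.4679191916396766, 0.17625683165895717, 1.0359269680959708], 'f': np.float64(445.33099015870636), 'pos': [0.2544921720726367, -0.5975134014155359, 0.23265174159759128], 'rot': [-3.139830656553345, 0.00013890203368371878, 0.4026949189417084]}, 'top': {'fov_y': 44.20040227534106, 'cx': 279.28209430594165, 'cy': 212.4525756612218, 'R': [[0.01066437260389996, -0.9999420799436243, 0.0014518660350777387], [-0.9802919807130803, -0.01074121893336228, -0.19726190398921783], [0.19726607337956267, 0.0006804218134393616, -0.9803497505072183]], 't': [-0.09618469002190323, 0.4816721945019791, 1.3897265770414138], 'f': np.float64(517.1624269669416), 'pos': [0.25453526770941276, -0.5975370859002841, 0.23267972589386984], 'rot': [-3.139939828596208, 0.00013624978579840352, 0.4027585959190909]}}
0.019 {'time': 0.1, 'q': array([ 1.12499529,  0.46827414, -0.01159521,  1.60352133,  0.00599184,
        1.07143981, -0.05626233]), 'joint_velocities': array([-7.14237473e-04, -5.05636577e-05, -4.62865818e-04, -4.28901203e-03,
        5.13560616e-04, -6.81018394e-04,  2.65242093e-05]), 'effort': array([-8.59098077e-05, -5.21641552e+01, -1.28639530e-02, -2.44366622e+01,
       -5.68022963e-02,  1.41072800e-02,  7.12392739e-05]), 'eef_pos': array([ 0.25453771, -0.59754216,  0.23274953]), 'ee_rot': array([-3.13998840e+00,  1.12573295e-04,  4.02763583e-01]), 'contact_force': array([-0.3022145 , -0.00138468, -0.08404115]), 'wrist_torque': array([0.0479607 , 0.02852209, 0.05151672]), 'finger_force': 0.0, 'grip_width': 1.0017217723188723}
```

View pics/top0.png

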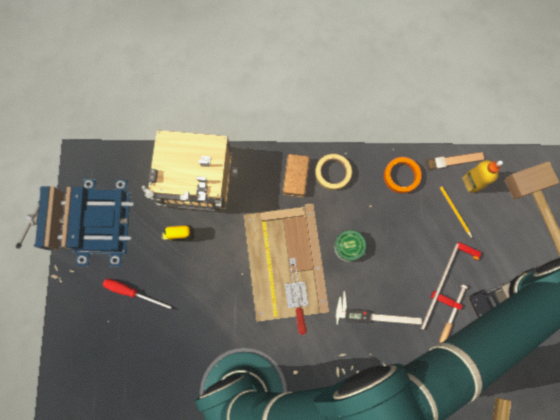

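View pics/side0.png

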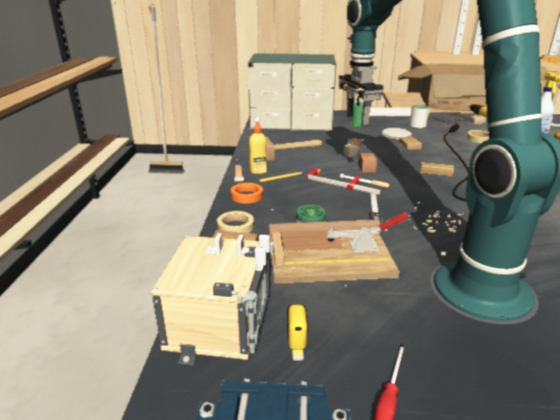

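Run:
```python
import cv2,numpy as np
t=cv2.imread('pics/top0.png')
a=cv2.resize(t[125:260,140:380],None,fx=3.3,fy=3.3,interpolation=cv2.INTER_CUBIC)
cv2.imwrite('pics/ct.png',a)   # 792x445
s=cv2.imread('pics/side0.png')
cv2.imwrite('pics/cs.png',cv2.resize(s[195:370,145:345],None,fx=3.4,fy=3.4,interpolation=cv2.INTER_CUBIC))
```

```text
(no output)
```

View pics/ct.png

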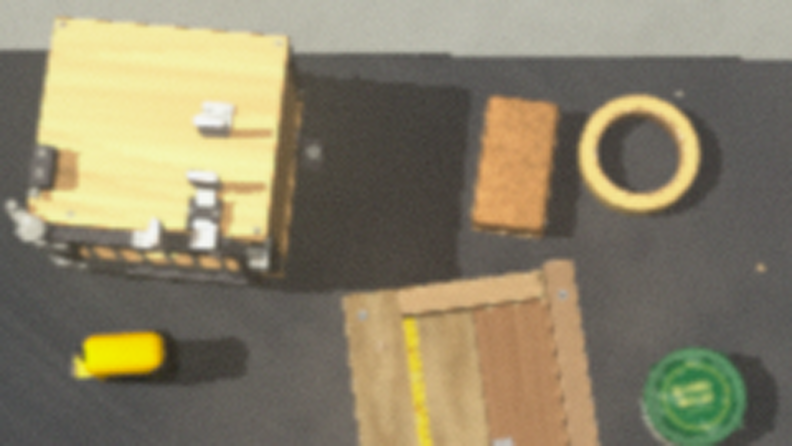

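View pics/cs.png

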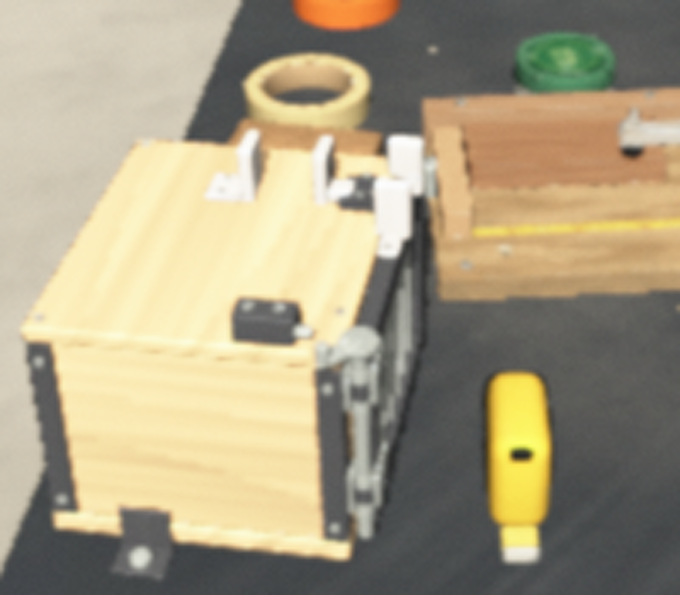

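Run:
```python
from h import *
D=json.load(open('cal.json'))
T=lambda x,y,z:onz(D['top'],140+x/3.3,125+y/3.3,z)
S=lambda x,y,z:onz(D['side'],145+x/3.4,195+y/3.4,z)
np.set_printoptions(precision=4,suppress=True)
for n,a in dict(rBL=(57,18,.15),rBR=(290,37,.15),rFR=(258,235,.15),lugrear=(216,106,.186),lugfront=(203,177,.186),gfix=(147,224,.186),gsl=(205,222,.186),tm=(124,350,.068),tmL=(84,352,.068),tmR=(164,350,.068),roll=(640,153,.025),tin=(696,393,.035),orange=(869,165,.025),trayc=(545,262,.05),cork=(516,163,.03)).items(): print(n,T(*a))
for n,a in dict(rBR=(140,140,.15),rBL=(22,330,.15),rFL=(335,350,.15),lugrear=(249,134,.186),lugfront=(324,140,.186),gfix=(393,182,.186),gsl=(406,140,.186),tm=(518,377,.068),roll=(308,88,.025),tin=(565,57,.035),hookb=(520,560,.0),tmnear=(518,525,0.01)).items(): print('S',n,S(*a))
```

```text
rBL [0.6813 0.2362 0.15  ]
rBR [0.6673 0.0478 0.15  ]
rFR [0.5034 0.068  0.15  ]
lugrear [0.5975 0.0997 0.186 ]
lugfront [0.5404 0.1075 0.186 ]
gfix [0.5027 0.1488 0.186 ]
gsl [0.5048 0.1045 0.186 ]
tm [0.424  0.1851 0.068 ]
tmL [0.422 0.218 0.068]
tmR [0.4244 0.1522 0.068 ]
roll [ 0.6094 -0.2466  0.025 ]
tin [ 0.398  -0.2905  0.035 ]
orange [ 0.6008 -0.4456  0.025 ]
trayc [ 0.506  -0.1628  0.05  ]
cork [ 0.5978 -0.1386  0.03  ]
S rBR [0.6686 0.0545 0.15  ]
S rBL [0.6841 0.2427 0.15  ]
S rFL [0.5203 0.2485 0.15  ]
S lugrear [0.589  0.1011 0.186 ]
S lugfront [0.5443 0.1049 0.186 ]
S gfix [0.5    0.1465 0.186 ]
S gsl [0.4967 0.1018 0.186 ]
S tm [0.4273 0.1674 0.068 ]
S roll [ 0.6108 -0.2338  0.025 ]
S tin [ 0.3979 -0.2832  0.035 ]
S hookb [0.4229 0.2415 0.    ]
S tmnear [0.4246 0.2252 0.01  ]
```

```bash
cat >> h.py <<'E'
from scipy.spatial.transform import Rotation as Ro
def plan(wps,start=None,vmax=.055,amax=9.5):
    """wps: list of (x,y,z,yawdeg,grip); prints tool-frame rows"""
    o=manip.observe(); e=o['ee_rot']
    p=np.array(start[:3] if start else o['eef_pos']); y=start[3] if start else np.degrees(e[2])
    rows=[]
    for w in wps:
        dy=(w[3]-y+180)%360-180; d=np.array(w[:3])-p
        n=max(1,int(np.ceil(max(np.linalg.norm(d)/vmax,abs(dy)/amax))))
        for i in range(n):
            s=d/n; a=np.radians(y)
            c,k=np.cos(a),np.sin(a)
            rows.append([round(c*s[0]+k*s[1],4),round(k*s[0]-c*s[1],4),round(-s[2],4),round(-dy/n,1),w[4]]); y+=dy/n
        p=np.array(w[:3])
    print(len(rows),json.dumps(rows)); return rows
E
python3 -c "
from h import *
plan([(.45,-.35,.235,15,-1),(.50,-.05,.24,8,-1),(.424,.186,.22,2,-1)])"
```

```text
17 [[0.0461, -0.0252, -0.0004, 1.3, -1], [0.0455, -0.0263, -0.0004, 1.3, -1], [0.0449, -0.0273, -0.0004, 1.3, -1], [0.0443, -0.0284, -0.0004, 1.3, -1], [0.0436, -0.0294, -0.0004, 1.3, -1], [0.0429, -0.0304, -0.0004, 1.3, -1], [0.021, -0.0461, -0.0008, 1.2, -1], [0.02, -0.0466, -0.0008, 1.2, -1], [0.0191, -0.047, -0.0008, 1.2, -1], [0.0181, -0.0473, -0.0008, 1.2, -1], [0.0172, -0.0477, -0.0008, 1.2, -1], [0.0162, -0.048, -0.0008, 1.2, -1], [-0.0085, -0.0489, 0.004, 1.2, -1], [-0.0095, -0.0487, 0.004, 1.2, -1], [-0.0105, -0.0485, 0.004, 1.2, -1], [-0.0115, -0.0482, 0.004, 1.2, -1], [-0.0125, -0.048, 0.004, 1.2, -1]]
```

Call:
step_arm(moves=[[0.046,-0.025,0,1.3,-1],[0.0455,-0.026,0,1.3,-1],[0.045,-0.027,0,1.3,-1],[0.044,-0.028,0,1.3,-1],[0.044,-0.029,0,1.3,-1],[0.043,-0.03,0,1.3,-1],[0.021,-0.046,-0.001,1.2,-1],[0.02,-0.047,-0.001,1.2,-1],[0.019,-0.047,-0.001,1.2,-1],[0.018,-0.047,-0.001,1.2,-1],[0.017,-0.048,-0.001,1.2,-1],[0.016,-0.048,-0.001,1.2,-1],[-0.0085,-0.049,0.004,1.2,-1],[-0.0095,-0.049,0.004,1.2,-1],[-0.0105,-0.0485,0.004,1.2,-1],[-0.0115,-0.048,0.004,1.2,-1],[-0.0125,-0.048,0.004,1.2,-1],[0,0,0,0,-1]])

```text
time: 2.35
eef_pos: [0.4208, 0.188, 0.2193]
ee_rot: [-3.141, 0.001, 0.043]
contact_force: [0.7, 0.2, 0.5]
grip_width: 1.004
finger_force: 0.0
```

```bash
cat >> h.py <<'E'
def wcal(d):
    Rt=Ro.from_euler('xyz',d['rot']).as_matrix(); T=np.array(d['T_tool_cam'])
    W=np.eye(4);W[:3,:3]=Rt;W[:3,3]=d['pos'];M=np.linalg.inv(W@T)
    d['R']=M[:3,:3].tolist();d['t']=M[:3,3].tolist();return d
def wshot(name):
    f,d=cap('wrist');d=wcal(d);cv2.imwrite(f'pics/{name}.png',f);json.dump(d,open(f'{name}.json','w'));print(np.round(d['pos'],4),np.round(np.degrees(d['rot']),1),manip.observe()['time']);return d
E
python3 -c "
from h import *
wshot('w1')"
```

```text
[0.4208 0.188  0.2193] [-1.799e+02  1.000e-01  2.500e+00] 2.4
```

View pics/w1.png

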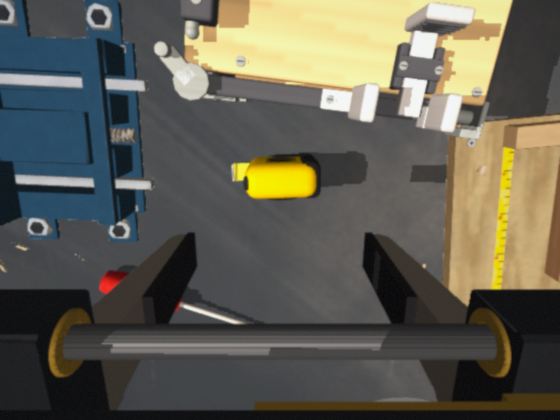

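Run:
```python
from h import *
np.set_printoptions(precision=4,suppress=True)
d=json.load(open('w1.json')); print(d['T_tool_cam'],d['f'])
for n,a in dict(tm=(281,178,.068),L=(247,179,.055),R=(317,177,.055),near=(281,199,.055),far=(278,157,.055),hook=(235,172,.008),hookfull=(233,172,.0),gfixTop=(372,88,.186),gslTop=(451,97,.186),lockFrontTop=(446,14,.186),hinge=(190,82,.16)).items(): print(n,onz(d,*a))
D=json.load(open('cal.json'))
```

```text
[[-0.0005771645448715357, -0.9612972003254022, -0.2755129026518143, 0.07727570103883391], [0.9999988161159135, -0.00016183147005031362, -0.0015302213378533451, -0.0008245156323033187], [0.0014264108299026418, -0.2755134596659758, 0.961296155664333, -0.15007453382847757], [0.0, 0.0, 0.0, 1.0]] 336.592137718244
tm [0.4312 0.1884 0.068 ]
L [0.4259 0.2207 0.055 ]
R [0.4308 0.154  0.055 ]
near [0.4075 0.1873 0.055 ]
far [0.4483 0.1919 0.055 ]
hook [0.4224 0.2382 0.008 ]
hookfull [0.4206 0.2414 0.    ]
gfixTop [0.507  0.1449 0.186 ]
gslTop [0.5043 0.1033 0.186 ]
lockFrontTop [0.5428 0.1129 0.186 ]
hinge [0.5071 0.2456 0.16  ]
```

Call:
step_arm(moves=[[0.003,0,0.05,-0.5,-1],[0.003,0.001,0.05,0,-1],[0,0,0.045,0,-1],[0,0,0.027,0,-1],[0,0,0,0,-0.4],[0,0,0,0,-0.4],[0,0,0,0,0],[0,0,0,0,0]], grip_force=15)

```text
time: 3.4
eef_pos: [0.4294, 0.1838, 0.0485]
ee_rot: [-3.141, -0.002, 0.045]
contact_force: [0.6, 0.2, 1.0]
grip_width: 0.797
finger_force: 15.0
```

```bash
python3 -c "
from h import *
plan([(.41,.183,.15,3,0),(.45,0,.16,7,0),(.47,-.268,.16,11.7,0)])"
```

```text
11 [[-0.0097, -0.0001, -0.0507, -0.2, 0], [-0.0097, -0.0001, -0.0507, -0.2, 0], [0.0076, 0.0462, -0.0025, -1.0, 0], [0.0068, 0.0463, -0.0025, -1.0, 0], [0.006, 0.0464, -0.0025, -1.0, 0], [0.0052, 0.0465, -0.0025, -1.0, 0], [-0.0026, 0.0537, -0.0, -0.9, 0], [-0.0034, 0.0536, -0.0, -0.9, 0], [-0.0043, 0.0536, -0.0, -0.9, 0], [-0.0052, 0.0535, -0.0, -0.9, 0], [-0.0061, 0.0534, -0.0, -0.9, 0]]
```

Call:
step_arm(moves=[[-0.01,0,-0.05,-0.2,0],[-0.01,0,-0.05,-0.2,0],[0.0075,0.046,-0.0025,-1,0],[0.007,0.046,-0.0025,-1,0],[0.006,0.0465,-0.0025,-1,0],[0.005,0.0465,-0.0025,-1,0],[-0.0025,0.0535,0,-0.9,0],[-0.0035,0.0535,0,-0.9,0],[-0.0045,0.0535,0,-0.9,0],[-0.005,0.0535,0,-0.9,0],[-0.006,0.0535,0,-0.9,0],[0,0,0,0,0],[0,0,0,0,0]], grip_force=20)

```text
time: 5.03
eef_pos: [0.4676, -0.2666, 0.1574]
ee_rot: [-3.141, 0.001, 0.2]
contact_force: [0.1, 0.4, -3.2]
grip_width: 0.796
finger_force: 20.0
```

```bash
python3 -c "
from h import *
wshot('w2')"
```

```text
[ 0.4676 -0.2666  0.1574] [-179.9    0.    11.5] 5.075
```

View pics/w2.png

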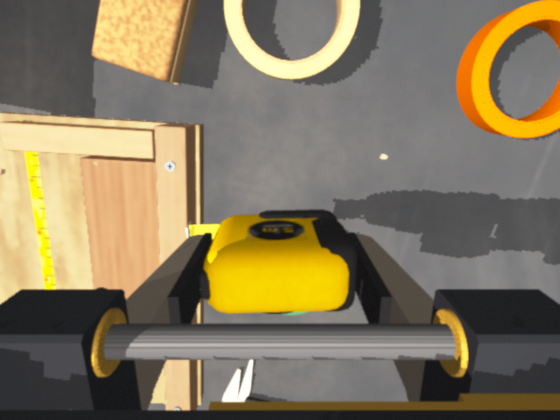

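Run:
```python
from h import *
np.set_printoptions(precision=4,suppress=True)
d=json.load(open('w2.json'))
for a in [(293,79,.0),(293,79,.02),(225,10,.025),(360,10,.025),(203,200,.06),(203,300,.06),(207,250,.06),(190,232,.1)]: print(a,onz(d,*a))
D=json.load(open('cal.json'))
for n in('top',):
  print(proj(D[n],(.6094,-.2466,.0125)),proj(D[n],(.398,-.2905,.02)))
# colour segmentation of tin and roll in the first top picture
t=cv2.imread('pics/top0.png'); h=cv2.cvtColor(t,cv2.COLOR_BGR2HSV)
for nm,lo,hi,box,z in(('tin',(55,70,40),(90,255,255),(325,225,375,270),.033),('roll',(12,40,120),(32,255,255),(312,150,356,195),.025)):
    x0,y0,x1,y1=box;m=cv2.inRange(h[y0:y1,x0:x1],lo,hi);ys,xs=np.nonzero(m)
    x,y=(xs.min()+xs.max())/2+x0,(ys.min()+ys.max())/2+y0
    print(nm,len(xs),xs.min()+x0,xs.max()+x0,ys.min()+y0,ys.max()+y0,onz(D['top'],x,y,z))
```

```text
(293, 79, 0.0) [ 0.5643 -0.2575  0.    ]
(293, 79, 0.02) [ 0.563 -0.257  0.02 ]
(225, 10, 0.025) [ 0.6004 -0.1965  0.025 ]
(360, 10, 0.025) [ 0.6205 -0.296   0.025 ]
(203, 200, 0.06) [ 0.461  -0.2068  0.06  ]
(203, 300, 0.06) [ 0.3744 -0.2188  0.06  ]
(207, 250, 0.06) [ 0.4203 -0.2157  0.06  ]
(190, 232, 0.1) [ 0.4508 -0.2085  0.1   ]
(np.float64(333.47316045322594), np.float64(172.55308469640093)) (np.float64(350.1820872324658), np.float64(244.8337686861812))
tin 574 335 365 231 259 [ 0.3957 -0.2882  0.033 ]
roll 651 315 351 153 189 [ 0.6105 -0.2439  0.025 ]
```

Run:
```python
from h import *
np.set_printoptions(precision=4,suppress=True)
d=json.load(open('w2.json'));D=json.load(open('cal.json'))
for z in(0,.02,.04,.06):
  print(z,'w',onz(d,203,125,z),onz(d,203,200,z),'top',onz(D['top'],140+573/3.3,125+262/3.3,z),onz(D['top'],140+597/3.3,125+440/3.3,z))
```

```text
0 w [ 0.5104 -0.1867  0.    ] [ 0.441  -0.1962  0.    ] top [ 0.5171 -0.1898  0.    ] [ 0.3614 -0.2099  0.    ]
0.02 w [ 0.5125 -0.1908  0.02  ] [ 0.4477 -0.1998  0.02  ] top [ 0.5128 -0.1884  0.02  ] [ 0.3592 -0.2083  0.02  ]
0.04 w [ 0.5147 -0.195   0.04  ] [ 0.4544 -0.2033  0.04  ] top [ 0.5084 -0.1871  0.04  ] [ 0.357  -0.2067  0.04  ]
0.06 w [ 0.5168 -0.1991  0.06  ] [ 0.461  -0.2068  0.06  ] top [ 0.5041 -0.1857  0.06  ] [ 0.3548 -0.2051  0.06  ]
```

Call:
step_arm(moves=[[0.037,0.0075,0,0,0],[0,0,0.03,0,0],[0,0,0.03,0,0],[0,0,0.03,0,0],[0,0,0.01,0,0],[0,0,0,0,0],[0,0,0,0,0]])

```text
time: 5.95
eef_pos: [0.5069, -0.2672, 0.0589]
ee_rot: [3.14, -0.002, 0.201]
contact_force: [0.0, -0.1, -3.0]
grip_width: 0.799
finger_force: 20.0
```

Call:
step_arm(moves=[[-0.001,0,0.005,0,0],[0,0,0.004,0,0],[0,0,0,0,0],[0,0,0,0,0]])

```text
time: 6.45
eef_pos: [0.5051, -0.2676, 0.0487]
ee_rot: [3.141, -0.0, 0.2]
contact_force: [-0.8, -0.6, -2.1]
grip_width: 0.799
finger_force: 20.0
```

Call:
step_arm(moves=[[0,0,0,0,-0.75],[0,0,0,0,-0.85],[0,0,0,0,-0.85],[0,0,-0.01,0,-0.85],[0,0,-0.03,0,-0.85],[0,0,-0.05,0,-0.85],[0,0,-0.06,0,-0.85],[-0.02,0,-0.02,0,-0.85],[0,0,0,0,-0.85]])

```text
time: 7.58
eef_pos: [0.4854, -0.2725, 0.221]
ee_rot: [3.138, -0.003, 0.199]
contact_force: [-0.2, -0.6, 0.5]
grip_width: 0.93
finger_force: 0.0
```

Run:
```python
from h import *
wshot('w3')
f,d=cap('top'); cv2.imwrite('pics/top3.png',f)
f2,_=cap('side'); cv2.imwrite('pics/side3.png',f2)
w=cv2.imread('pics/w3.png')
a=cv2.resize(w,(400,300)); b=cv2.resize(f[140:275,280:460],(400,300)); c=cv2.resize(f2[150:270,200:360],(400,300))
g=cv2.resize(f[125:215,140:260],(400,300),interpolation=cv2.INTER_CUBIC)
cv2.imwrite('pics/m3.png',np.vstack([np.hstack([a,b]),np.hstack([c,g])]))
```

```text
[ 0.4854 -0.2725  0.221 ] [179.8  -0.2  11.4] 7.625
```

View pics/m3.png

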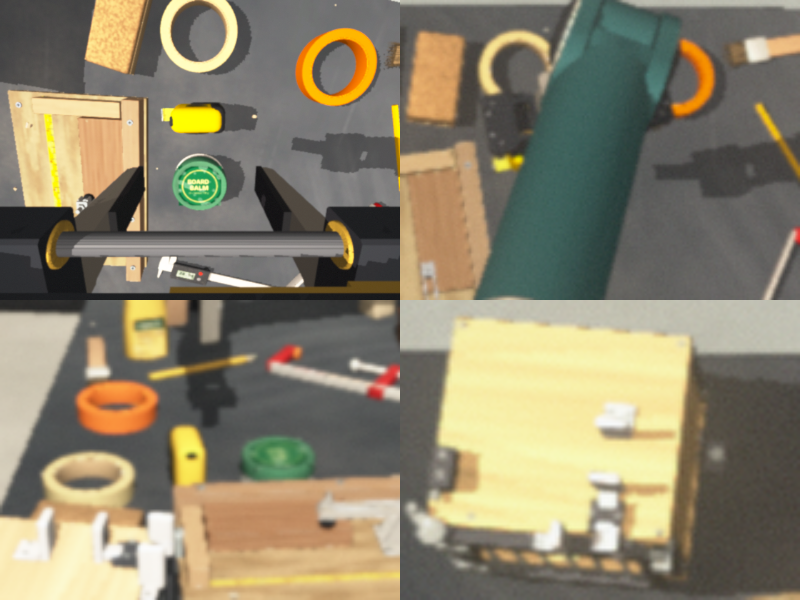

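Run:
```python
from h import *
np.set_printoptions(precision=4,suppress=True)
d=json.load(open('w3.json'))
P=lambda x,y,z:onz(d,x*1.4,y*1.4,z)
r=P(199.5,34,.025);t=P(199.5,184,.035);m=(P(222,120,.06)+P(170,120,.06))/2
print(r,t,(r+t)/2,m,np.linalg.norm((r-t)[:2]))
# lock lug tops, cage yaw from the first top picture
c=np.array([np.cos(-.074),np.sin(-.074)]);print(c)
plan([(.47,-.1,.27,40,-.5),(.50,.05,.27,75,-.5),(.505,.10,.27,85.7,-.5)])
```

```text
[ 0.6105 -0.2466  0.025 ] [ 0.4016 -0.2885  0.035 ] [ 0.5061 -0.2675  0.03  ] [ 0.5026 -0.2635  0.06  ] 0.2130701698961189
[ 0.9973 -0.0739]
10 [[0.0048, -0.0426, -0.0131, -7.1, -0.5], [0.01, -0.0417, -0.0131, -7.1, -0.5], [0.0151, -0.0401, -0.0131, -7.1, -0.5], [0.02, -0.0379, -0.0131, -7.1, -0.5], [0.0298, -0.0239, -0.0, -8.8, -0.5], [0.0331, -0.0191, -0.0, -8.8, -0.5], [0.0357, -0.0138, -0.0, -8.8, -0.5], [0.0373, -0.0082, -0.0, -8.8, -0.5], [0.0248, -0.0041, -0.0, -5.3, -0.5], [0.0251, -0.0017, -0.0, -5.3, -0.5]]
```

Call:
step_arm(moves=[[0.005,-0.0425,-0.013,-7.1,-0.5],[0.01,-0.0415,-0.013,-7.1,-0.5],[0.015,-0.04,-0.013,-7.1,-0.5],[0.02,-0.038,-0.013,-7.1,-0.5],[0.022,-0.024,0,-9,-0.5],[0.026,-0.01,0,-9,-0.5],[0.03,0.003,0,-9,-0.5],[0.031,0.018,0,-9,-0.5],[0.026,0.03,0,-10,-0.5],[0,0,0,0,-0.5],[0,0,0,0,-0.5]])

```text
time: 9.1
eef_pos: [0.5633, 0.0209, 0.269]
ee_rot: [-3.138, -0.0, 1.498]
contact_force: [-0.8, -0.1, -0.6]
grip_width: 0.75
finger_force: 0.0
```

```bash
python3 -c "
from h import *
wshot('w4')
f=cv2.imread('pics/w4.png'); cv2.imwrite('pics/w4b.png',cv2.resize(f,(784,588),interpolation=cv2.INTER_CUBIC))"
```

```text
[0.5633 0.0209 0.269 ] [-179.8   -0.    85.8] 9.15
```

View pics/w4b.png

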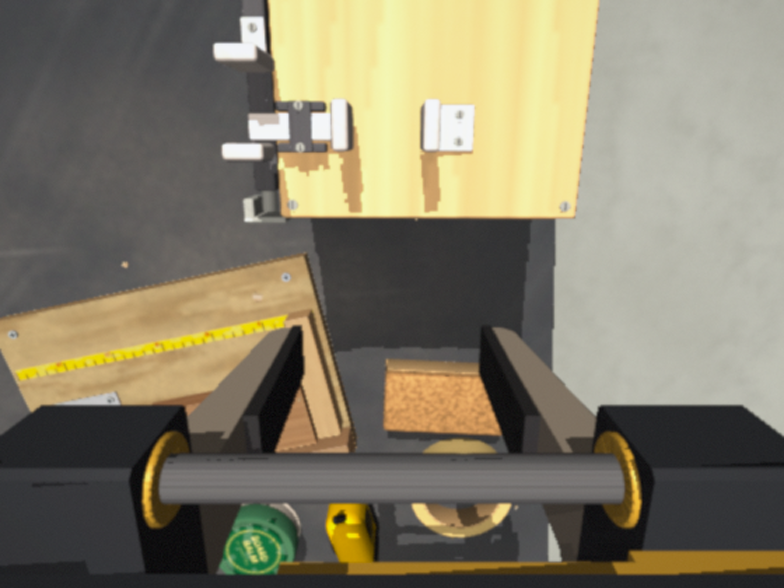

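Run:
```python
from h import *
np.set_printoptions(precision=4,suppress=True)
d=json.load(open('w4.json'));q=lambda x,y,z:onz(d,x/1.4,y/1.4,z)
c=np.array([np.cos(-.074),np.sin(-.074)]);s=np.array([-c[1],c[0]])
for n,a in dict(fo=(332,125,.186),ro=(440,126,.186),rin=(424,126,.186),gf=(236,44,.186),gfc=(236,51,.186),gs=(243,158,.186),gsc=(243,151,.186),rBR=(574,216,.15),rFR=(283,217,.15),brk=(289,125,.16),brk2=(312,125,.16)).items():
    p=q(*a);print(n,p,'cage',c@p[:2],s@p[:2])
```

```text
fo [0.5411 0.1098 0.186 ] cage 0.5314909643199618 0.14950923233383268
ro [0.5918 0.1056 0.186 ] cage 0.5823602622651927 0.1490741648293445
rin [0.5843 0.1062 0.186 ] cage 0.5748277623518443 0.14907216090870934
gf [0.5016 0.1476 0.186 ] cage 0.48932389807417603 0.18428776364257335
gfc [0.5011 0.1447 0.186 ] cage 0.48906504958019537 0.18139931051221983
gs [0.4968 0.098  0.186 ] cage 0.4882204867484776 0.13441613251049045
gsc [0.4973 0.1012 0.186 ] cage 0.4884981600073509 0.13766203273662966
rBR [0.6694 0.0521 0.15  ] cage 0.663703951607277 0.10140394931272842
rFR [0.5033 0.0636 0.15  ] cage 0.49724061655237817 0.10065662999005408
brk [0.5155 0.1127 0.16  ] cage 0.5057408109681016 0.15047385090210588
brk2 [0.5275 0.1118 0.16  ] cage 0.5177969029284878 0.1504769599255022
```

Call:
step_arm(moves=[[0.043,0.001,0,0,-0.61],[0.043,0.0015,0,0,-0.61],[0,0,0,0,-0.61],[0,0,0.03,0,-0.61]])

```text
time: 9.65
eef_pos: [0.5739, 0.106, 0.2422]
ee_rot: [3.137, 0.0, 1.498]
contact_force: [0.2, 0.0, -0.8]
grip_width: 0.807
finger_force: 0.0
```

Call:
step_arm(moves=[[0.001,-0.001,0.03,0,-0.61],[0,0,0.025,0,-0.61],[0,0,0,0,-0.61],[0,0,0,0,-0.2],[0,0,0,0,0],[0,0,0,0,0.15],[0,0,0,0,0.15],[0,0,0,0,0.15]], grip_force=20)

```text
time: 10.65
eef_pos: [0.5724, 0.1074, 0.1862]
ee_rot: [3.141, 0.0, 1.498]
contact_force: [-1.3, -2.3, 5.7]
grip_width: 0.443
finger_force: 20.0
```

Call:
step_arm(moves=[[0,0,0,0,-0.3],[0,0,0,0,-0.5],[0,0,-0.02,0,-0.6],[0,0,-0.055,0,-0.61],[0,0,0,0,-0.61]])

```text
time: 11.28
eef_pos: [0.5747, 0.109, 0.2662]
ee_rot: [3.132, -0.002, 1.499]
contact_force: [0.4, 0.9, -0.4]
grip_width: 0.805
finger_force: 0.0
```

```bash
python3 -c "
from h import *
print(manip.observe()['q'],manip.observe()['grip_width'])
plan([(.4997,.1283,.255,175.75,-.61)])
f,d=cap('top');cv2.imwrite('pics/top5.png',f)"
```

```text
[ 0.22524239  0.3952312  -0.60469083  1.70947265  0.24934434  1.1042956
 -0.52600369] 0.8045523629596036
10 [[0.0014, -0.0076, 0.0011, -9.0, -0.61], [0.0026, -0.0073, 0.0011, -9.0, -0.61], [0.0037, -0.0068, 0.0011, -9.0, -0.61], [0.0047, -0.0062, 0.0011, -9.0, -0.61], [0.0056, -0.0054, 0.0011, -9.0, -0.61], [0.0064, -0.0044, 0.0011, -9.0, -0.61], [0.007, -0.0034, 0.0011, -9.0, -0.61], [0.0074, -0.0022, 0.0011, -9.0, -0.61], [0.0077, -0.001, 0.0011, -9.0, -0.61], [0.0077, 0.0002, 0.0011, -9.0, -0.61]]
```

Call:
step_arm(moves=[[0.0015,-0.0075,0.001,-9,-0.61],[0.0025,-0.0075,0.001,-9,-0.61],[0.0035,-0.007,0.001,-9,-0.61],[0.0045,-0.006,0.001,-9,-0.61],[0.0055,-0.0055,0.001,-9,-0.61],[0.0065,-0.0045,0.001,-9,-0.61],[0.007,-0.0035,0.001,-9,-0.61],[0.0075,-0.002,0.001,-9,-0.61],[0.0075,-0.001,0.001,-9,-0.61],[0.0075,0,0.001,-9,-0.61],[0,0,0,0,-0.61],[0,0,0,0,-0.61]])

```text
time: 12.82
eef_pos: [0.4972, 0.126, 0.2504]
ee_rot: [-3.141, -0.0, 3.067]
contact_force: [0.4, 0.3, 0.7]
grip_width: 0.804
finger_force: 0.0
```

```bash
python3 -c "
from h import *
wshot('w6');print(manip.observe()['q'])
f=cv2.imread('pics/w6.png')
cv2.imwrite('pics/w6b.png',cv2.resize(f,(784,588),interpolation=cv2.INTER_CUBIC))"
```

```text
[0.4972 0.126  0.2504] [-180.    -0.   175.7] 12.875
[ 0.48344331  0.38960534 -0.97750487  1.87065992  0.36621711  1.07472312
  0.85819664]
```

View pics/w6b.png

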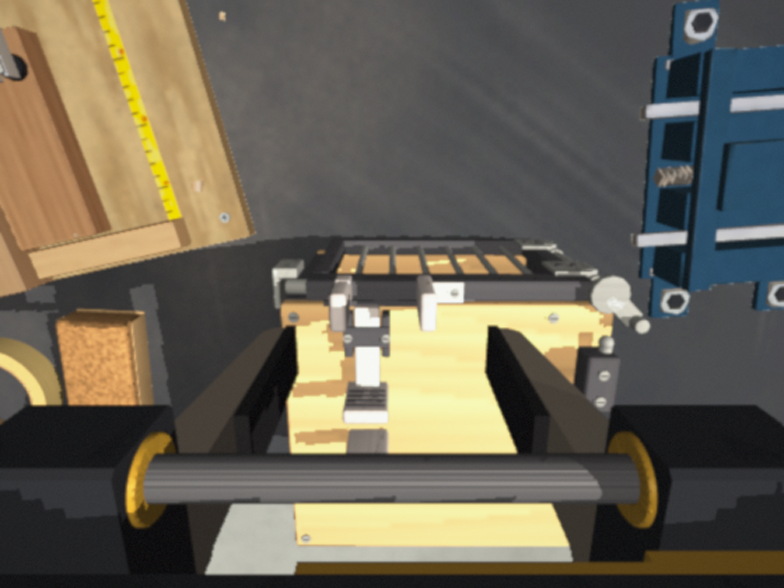

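Run:
```python
from h import *
np.set_printoptions(precision=4,suppress=True)
d=json.load(open('w6.json'));q=lambda x,y,z:onz(d,x/1.4,y/1.4,z)
c=np.array([np.cos(-.074),np.sin(-.074)]);s=np.array([-c[1],c[0]])
for n,a in dict(so=(332,318,.186),s1=(340,297,.186),s2=(340,328,.186),fo=(437,318,.186),f2=(430,328,.186),f1=(428,292,.186)).items():
    p=q(*a);print(n,p,'cage',c@p[:2],s@p[:2])
p=np.array([.4972,.126]);print(c@p,s@p)
```

```text
so [0.4984 0.0983 0.186 ] cage 0.489752192430157 0.13482945436466495
s1 [0.488  0.1032 0.186 ] cage 0.4790548900078966 0.1390411474862099
s2 [0.5038 0.1016 0.186 ] cage 0.4949560110872659 0.13854498661626358
fo [0.5022 0.149  0.186 ] cage 0.48985552305354757 0.18573709552090395
f2 [0.5072 0.1454 0.186 ] cage 0.4950464029453111 0.18245153209612855
f1 [0.4887 0.1454 0.186 ] cage 0.4766284755799964 0.18111014302440115
0.4865237948828637 0.1624143990315428
```

Call:
step_arm(moves=[[-0.001,0.003,0.03,0,-0.61],[0,0,0.03,0,-0.61],[0,0,0.01,0,-0.61],[0,0,0,0,-0.61],[0,0,0,0,-0.2],[0,0,0,0,0],[0,0,0,0,0.2],[0,0,0,0,0.2],[0,0,0,0,0.2]], grip_force=30)

```text
time: 14.0
eef_pos: [0.499, 0.1275, 0.1814]
ee_rot: [-3.139, 0.001, 3.068]
contact_force: [-0.6, -5.6, 5.9]
grip_width: 0.438
finger_force: 30.0
```

Call:
step_arm(moves=[[0.008,0,0,4,0.2],[0.0085,0.0005,0,4,0.2],[0.0085,0.0005,0,4,0.2],[0.0085,0.0005,0,4,0.2],[0,0,0,0,0.2]], grip_force=40)

```text
time: 14.62
eef_pos: [0.4664, 0.1348, 0.1814]
ee_rot: [-3.139, 0.003, 2.788]
contact_force: [1.9, -6.0, 5.3]
grip_width: 0.44
finger_force: 40.0
```

Call:
step_arm(moves=[[0.0125,0.0005,0,6,0.2],[0.0125,0.0005,0,6,0.2],[0.0125,0.0005,0,6,0.2],[0.0125,0.0005,0,6,0.2],[0.0125,0.0005,0,6,0.2],[0.0125,0.0005,0,6,0.2],[0.0125,0.0005,0,6,0.2],[0,0,0,0,0.2]])

```text
time: 15.62
eef_pos: [0.4025, 0.1921, 0.1814]
ee_rot: [3.138, 0.002, 2.054]
contact_force: [7.2, -3.5, 0.5]
grip_width: 0.44
finger_force: 40.0
```

Run:
```python
from h import *
o=manip.observe();p=o['eef_pos'];v=p[:2]-np.array([.5084,.2464]);print(p,np.linalg.norm(v),np.degrees(np.arctan2(-v[0],-v[1])),175.75-np.degrees(o['ee_rot'][2]),o['q'],o['contact_force'])
```

```text
[0.40254167 0.19205848 0.18139647] 0.11899154071652167 62.82667028380426 58.06170338354971 [ 0.15459297  0.29207541 -0.76640333  2.09540057  0.27223835  0.84798241
 -0.28885825] [ 7.22703365 -3.52502532  0.45625588]
```

Call:
step_arm(moves=[[0.0125,0.0005,0,6,0.2],[0.0125,0.0005,0,6,0.2],[0.0125,0.0005,0,6,0.2],[0.0125,0.0005,0,6,0.2],[0.0125,0.0005,0,6,0.2],[0.0125,0.0005,0,6,0.2],[0.0065,0,0,3,0.2],[0,0,0,0,0.2],[0,0,0,0,0.2]])

```text
time: 16.75
eef_pos: [0.3922, 0.2697, 0.1813]
ee_rot: [3.136, -0.001, 1.372]
contact_force: [13.5, -6.1, -1.4]
grip_width: 0.437
finger_force: 40.0
```

Run:
```python
from h import *
o=manip.observe();p=o['eef_pos'];v=p[:2]-np.array([.5084,.2464]);print(p,np.linalg.norm(v),np.degrees(np.arctan2(-v[0],-v[1]))-4.24,175.75-np.degrees(o['ee_rot'][2]),o['q'],o['contact_force'],o['wrist_torque'],o['grip_width'])
wshot('w7')
f,_=cap('side');g,_=cap('top');w=cv2.imread('pics/w7.png')
r=lambda a:cv2.resize(a,(400,300),interpolation=cv2.INTER_CUBIC)
cv2.imwrite('pics/m7.png',np.vstack([np.hstack([r(f),r(g)]),np.hstack([r(f[195:375,145:385]),r(w)])]))
```

```text
[0.39216892 0.26965277 0.18133762] 0.11853419731141746 97.07303702102219 97.11732728024104 [-0.12282724  0.31805563 -0.64066089  2.03691588  0.25477022  0.85836424
 -1.10518823] [13.46705029 -6.06153219 -1.38495998] [-1.23430564 -1.68458308 -0.13810339] 0.4373960579934852
[0.3922 0.2697 0.1813] [ 1.797e+02 -1.000e-01  7.860e+01] 16.8
```

View pics/m7.png

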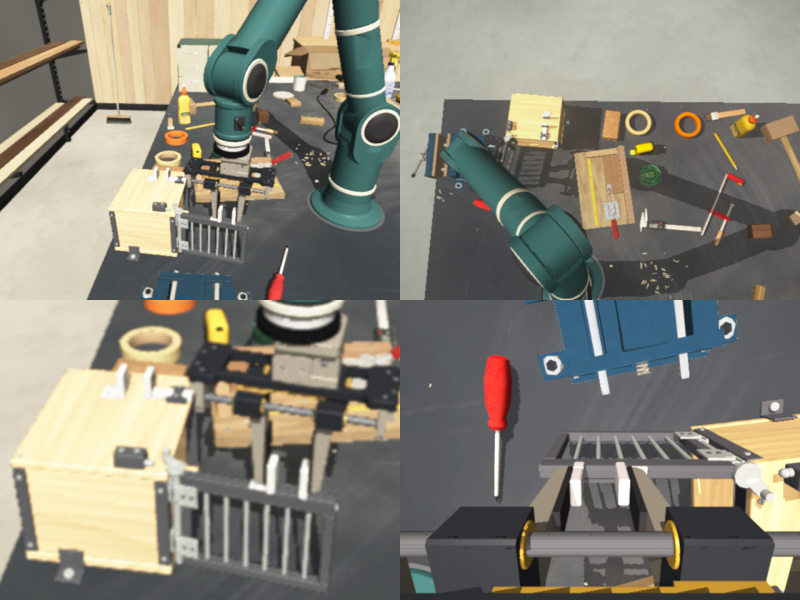

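The pictures show the gate held at about 97°. The tape measure is upright between the tin and the cream roll (top panel, about (642,148)), and nothing else has moved.

```bash
python3 -c "
from workcell import manip
print(manip.close_job())"
```

```text
the job is handed in; nothing more can be done
None
```

The job is handed in after about 17 s of robot time: the tape measure stands upright within about 5 mm of midway between the tin and the masking tape, the roof lock is squeezed, and the gate is held open at about 97° with the other items where they were.

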